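# Unstack the spice tins, load the caddy by colour, cover it last

### The job

Take the stack of three spice tins apart one at a time from the top, and stand each tin upright in the wooden caddy, centred on the round mat of its own lid's colour. When all three are in, lay the cover board squarely on the caddy so that it rests flat on both high ends. Don't tip a tin over, and leave the white salt shaker and the dark pepper mill where they stand.

Things in the scene. Friction and masses are not known exactly. Their poses are not given: they have to be found in the camera images.
- tin_green: The small closed round spice tin, bare metal with a green lid: a plain upright cylinder 34 mm in diameter and 40 mm high (the lid is flush with the side), 50 g or so. Origin: centre of its underside; z up through the lid. At the start it is on top of the stack, on the yellow tin (underside 80 mm above the counter).
- tin_yellow: The middle closed round spice tin, bare metal with a yellow lid: a plain upright cylinder 46 mm in diameter and 40 mm high (the lid is flush with the side), 90 g or so. Origin: centre of its underside; z up through the lid. At the start it is in the middle of the stack, on the red tin (underside 40 mm above the counter).
- tin_red: The large closed round spice tin, bare metal with a red lid: a plain upright cylinder 60 mm in diameter and 40 mm high (the lid is flush with the side), 150 g or so. Origin: centre of its underside; z up through the lid. At the start it is the foot of the stack, standing on the counter.
- mat_green: The green round mat, 64 mm in diameter and 2 mm thick, fixed to the floor of the caddy. Three lie in a row 80 mm apart along the caddy's y; their order varies. Origin: centre of its underside, 4 mm above the caddy's underside; a tin standing on it has its underside 6 mm above the caddy's underside.
- mat_yellow: The yellow round mat, 64 mm in diameter and 2 mm thick, fixed to the floor of the caddy. Three lie in a row 80 mm apart along the caddy's y; their order varies. Origin: centre of its underside, 4 mm above the caddy's underside; a tin standing on it has its underside 6 mm above the caddy's underside.
- mat_red: The red round mat, 64 mm in diameter and 2 mm thick, fixed to the floor of the caddy. Three lie in a row 80 mm apart along the caddy's y; their order varies. Origin: centre of its underside, 4 mm above the caddy's underside; a tin standing on it has its underside 6 mm above the caddy's underside.
- tray: Brown wooden caddy, open trough fixed flat on the counter, 268 mm long (y) and 92 mm wide (x) outside, 240 x 80 inside, floor 4 mm. Long sides low (6 mm thick, 12 high): fingers closing along its x pass over them. End walls 14 mm thick, 50 high; the cover rests on them, 4 mm clear of seated tins. Origin: centre of underside. Yaw within 0.25 rad.
- cover: Pale wooden cover board, 280 mm long (y), 84 wide (x), 8 thick, about 170 g; on its middle a black bar handle 70 mm long (y), 16 wide (x), from 8 to 38 mm above the board's underside. Origin: centre of underside. Starts on the counter, long axis roughly along world x. In place: underside 50 mm above the caddy's, its y along the caddy's y, either way round.
- salt: White ceramic salt shaker, 44 mm in diameter, 80 mm high, standing loose on the counter between robot and caddy; to be left alone. Origin: centre of its underside.
- mill: Dark wooden pepper mill, waisted, 56 mm in diameter, 145 mm high, standing loose beyond the caddy; to be left alone. Origin: centre of its underside.
There are look-alikes about, which are no part of the job. What is meant by the mat_yellow is not blue or grey, and is the smaller of those in its own colour.

How it is judged (in metres and radians):
On the way, in this order (a step that is already met when the one before it is completed fails the run):
1. the green tin stands on the green mat and is let go (horizontal distance between tin_green and mat_green below 0.012 m and z of tin_green in the frame of tray below 0.01 m and angle between tin_green's own z axis and vertical below 0.1 rad and linear speed of tin_green below 0.02 m/s and contact force between tin_green and the fingers below 0.1 N), for 0.2 s.
2. the yellow tin stands on the yellow mat and is let go (horizontal distance between tin_yellow and mat_yellow below 0.012 m and z of tin_yellow in the frame of tray below 0.01 m and angle between tin_yellow's own z axis and vertical below 0.1 rad and linear speed of tin_yellow below 0.02 m/s and contact force between tin_yellow and the fingers below 0.1 N), for 0.2 s.
3. the red tin stands on the red mat and is let go (horizontal distance between tin_red and mat_red below 0.012 m and z of tin_red in the frame of tray below 0.01 m and angle between tin_red's own z axis and vertical below 0.1 rad and linear speed of tin_red below 0.02 m/s and contact force between tin_red and the fingers below 0.1 N), for 0.2 s.
4. the cover lies flat and square on the caddy's ends and is let go (x of cover in the frame of tray between -0.012 and 0.012 m and y of cover in the frame of tray between -0.012 and 0.012 m and z of cover in the frame of tray between 0.045 and 0.055 m and angle between the y axis of cover and the y axis of tray, either way round below 0.12 rad and angle between cover's own z axis and vertical below 0.05 rad and linear speed of cover below 0.02 m/s and contact force between cover and the fingers below 0.1 N), for 0.2 s.
At the end, for the whole second after the job is handed in: Each tin upright (0.1 rad) on the mat of its colour (centres within 12 mm, underside under 10 mm above the caddy's); cover flat (0.05 rad) on both ends, centred within 12 mm along and across, underside 45 to 55 mm above the caddy's, aligned within 0.12 rad; all released and at rest (horizontal distance between tin_green and mat_green below 0.012 m and z of each of tin_green, tin_yellow, tin_red in the frame of tray below 0.01 m and angle between each of tin_green, tin_yellow, tin_red's own z axis and vertical below 0.1 rad and linear speed of each of tin_green, tin_yellow, tin_red, cover below 0.02 m/s and horizontal distance between tin_yellow and mat_yellow below 0.012 m and horizontal distance between tin_red and mat_red below 0.012 m and x of cover in the frame of tray between -0.012 and 0.012 m and y of cover in the frame of tray between -0.012 and 0.012 m and z of cover in the frame of tray between 0.045 and 0.055 m and angle between the y axis of cover and the y axis of tray, either way round below 0.12 rad and angle between cover's own z axis and vertical below 0.05 rad); the robot touches nothing.
It fails at once if a tin was tipped over (angle between any of tin_green, tin_yellow, tin_red's own z axis and vertical above 0.7 rad).
It fails at once if the salt shaker or the pepper mill was moved by more than 25 mm (distance of any of salt, mill from where it was at the start of the episode above 0.025 m).
It also fails if it takes over 106 s, if anything falls off the work surface, if the arm or the gripper's body presses on something with over 40 N, if the wrist force passes 120 N, or if a joint passes its speed limit or range.

### The arm

A 6-joint arm with a two-finger parallel gripper is mounted at the origin on the work surface. World frame = base frame: x ahead of the robot, y to its left, z up, the work surface at z = 0. Lengths are in m, angles in degrees, forces in N, time in s.
With the tool pointing down it reaches from about 0.25 to 0.725 m from the base axis. Payload 4 kg.
Tool frame: the origin (TCP) lies at the centre of the arm's flange, where the gripper is bolted on; the fingertips stand 173 mm ahead of it and the grasp point (between the pads) lies 155 mm ahead of it; y points along the fingers, x is the direction in which the jaws open and shut, and the axes are right-handed (so a half turn about y gives the same grasp; the last joint's range is limited). The gripper opens to 85 mm and grips with 20 to 120 N. Pads are 22 mm wide; open, the fingers measure 114 mm over their backs; the gripper's body (76 mm by 85 mm) begins 54 mm behind the grasp point. The pads swing forward as they close: fully open they stand 13 mm farther back than shut.
Start: joints at [-67.552, 13.785, 0.286, 76.501, 0, 90], TCP at [0.191, -0.462, 0.405] pointing down, gripper open.
Joint ranges: [-155.79, 155.79], [-60.16, 107.12], [-62.33, 73.08], [-114, 123.19], [-81.49, 82.49], [-180, 180]. Speed limits (degrees/s): [159.86, 159.86, 180, 180, 180, 180].

### API

Orientations are given as [roll, pitch, yaw] about the fixed x, y, z axes, in that order (R = Rz(yaw) Ry(pitch) Rx(roll)).
In Python, from cell import env gives the robot as it stands.
- The arm moves only by the tool servo_tool, never from a script. Its argument "commands" is a list of rows, each a list of 3 entries, a list of its own where there are three numbers: the shift along the tool's x, y, z in mm, then the turn about the tool's y in rad, then the closure in counts, from 0 (fully open) to 255 (shut). In form: [[[tx, ty, tz], spin, grip], ...]. A call has 1 to 20 rows; each row shifts and turns the commanded pose from where the row before left it, along the tool's axes as they then stand; what a row does not reach is not made up. A row lasts 1/10 s, in which the tool goes at most 50 mm and 8.59 degrees, less where a joint would pass 70% of its speed; a pose out of reach is approached as far as the arm can. A call with a gripper value outside its range is refused whole. The fingers move at their own pace and stop on an object; "squeeze" is the grip in N (left out, the last holds). Time passes only in rows, so rows that do not move let the fingers close. It gives the time, the measured TCP pose, the force and the opening at its end, in the units of the state.
- env.get_obs(): the state, without advancing time (a new reading comes with each control period).
- env.snapshot(name): name is "scene" or "top" or "wrist"; returns a dict with "img" (420x560x3 uint8, red, green, blue), "camera_matrix" (3x3 intrinsics, pixels), "world_to_cam" (4x4, takes a point from world to camera coordinates); the wrist camera has in their place "tool_from_camera" (4x4, takes a point from camera to tool coordinates, whose origin is the TCP and whose axes are the tool frame's). Camera axes: x right, y up, looking along -z (the intrinsics and any distortion apply to the point x, -y, -z); pixel columns grow to the right and rows downward; lengths in m; the calibration is good to about 2 mm. A picture is of the moment at which its call begins: read the wrist's pose just before it. There is no depth.
- env.sign_off(): hands the job in, once; it reports no verdict.
The state is a dict: "t": time; "joint_positions": joint angles; "qd": joint speeds; "joint_torque": joint torques, N m; "tcp_pos": TCP position; "tcp_rot": TCP orientation; "wrist_force": force on the tool from outside, world axes, zero at the start; "moment": the same for the moment, N m; "finger_gap": finger opening in m.
Only numpy, scipy, OpenCV 4.12 (cv2) and the standard library are available. Lean on these libraries where they do the work, as an engineer would, in place of code of your own. Each camera call takes 0.05 s, during which the arm holds its last target. There are 200 camera calls.

## Working session

There is one attempt and no reset: what is moved stays moved. The work goes in short steps, Python scripts to look and compute and a tool call to move; the robot and the scene stay as the last step left them, time stands still between calls to the robot, and variables do not carry over. Pictures are saved under pics/ and viewed, about 12 in all and at most 16, crops included, and the job is handed in when it is done.

Besides the shell and the picture viewer there is one more tool, called after "Emit:" as name([rows], argument=value, ...), one row to a line, values as JSON. servo_tool: Moves the arm, as the interface text tells. Its arguments: {"type":"object","properties":{"commands":{"type":"array"},"squeeze":{"type":"number"}},"required":["commands"]}

```bash
mkdir -p pics; ls
cat > h.py <<'E'
import numpy as np, cv2, json
from scipy.spatial.transform import Rotation as R
from cell import env
def snap(n,f):
    o=env.get_obs(); s=env.snapshot(n)
    cv2.imwrite(f'pics/{f}.png',cv2.cvtColor(s['img'],cv2.COLOR_RGB2BGR))
    T=None
    if n=='wrist':
        W=np.eye(4);W[:3,:3]=R.from_euler('xyz',o['tcp_rot'],degrees=True).as_matrix();W[:3,3]=o['tcp_pos']
        T=np.linalg.inv(W@np.array(s['tool_from_camera']))
    else: T=np.array(s['world_to_cam'])
    K=np.array(s['camera_matrix'])
    np.savez(f'pics/{f}.npz',T=T,K=K)
    return {k:v for k,v in s.items() if k!='img'}
def px2w(f,u,v,z):
    d=np.load(f'pics/{f}.npz');T=np.linalg.inv(d['T'])
    r=np.linalg.inv(d['K'])@[u,v,1]; r=T[:3,:3]@[r[0],-r[1],-r[2]]; c=T[:3,3]
    return c+r*(z-c[2])/r[2]
def w2px(f,p):
    d=np.load(f'pics/{f}.npz'); c=(d['T']@[*p,1])[:3]; q=d['K']@[c[0],-c[1],-c[2]]; return q[:2]/q[2]
E
python3 - <<'E'
from h import *
print(env.get_obs())
for n in ('scene','top'): print(snap(n,n+'0'))
print(snap('wrist','w0'))
a=cv2.imread('pics/top0.png');cv2.imwrite('pics/top0b.png',cv2.resize(a,(800,600),interpolation=cv2.INTER_CUBIC))
E
```

```text
pics
{'t': 0.0, 'joint_positions': array([-6.75508810e+01,  1.38314027e+01,  2.11824024e-01,  7.65000334e+01,
       -1.58058747e-03,  8.99989670e+01]), 'qd': array([-0.05836253,  0.06008051, -0.06490689, -0.12268982,  0.06897754,
        0.05472842]), 'joint_torque': array([ 1.83765325e-03, -3.72320688e+01,  2.52405971e+01,  1.68677961e-02,
        1.29844193e-04,  1.52200865e-06]), 'tcp_pos': array([ 0.19082327, -0.46185714,  0.40380691]), 'tcp_rot': array([-90.00157843,   0.11961206, -67.54984798]), 'wrist_force': array([-0.17331981,  1.11006388, -0.42273629]), 'moment': array([-0.01470359,  0.01812712,  0.00465115]), 'finger_gap': 0.08540068092260378}
{'camera_matrix': array([[394.28834318,   0.        , 285.79725229],
       [  0.        , 394.28834318, 212.51346859],
       [  0.        ,   0.        ,   1.        ]]), 'world_to_cam': array([[ 0.02217728,  0.99962778,  0.01588914, -0.03359394],
       [-0.83238854,  0.0096594 ,  0.55410831,  0.43150165],
       [ 0.55374858, -0.02551456,  0.83229293, -1.23534115],
       [ 0.        ,  0.        ,  0.        ,  1.        ]])}
{
[... 268 characters left out ...]
, -0.01140361,  0.19714353, -0.56998618],
       [-0.19719544, -0.00361118,  0.98035755, -0.89753671],
       [ 0.        ,  0.        ,  0.        ,  1.        ]])}
{'camera_matrix': array([[337.07183893,   0.        , 279.52942143],
       [  0.        , 337.07183893, 207.92244346],
       [  0.        ,   0.        ,   1.        ]]), 'tool_from_camera': array([[ 9.99999451e-01, -1.04754402e-03, -2.88262313e-05,
         1.30291467e-04],
       [ 3.06987347e-04,  3.19133206e-01, -9.47709820e-01,
         3.02327773e-02],
       [ 1.00196716e-03,  9.47709291e-01,  3.19133353e-01,
         8.33120032e-02],
       [ 0.00000000e+00,  0.00000000e+00,  0.00000000e+00,
         1.00000000e+00]])}
```

View pics/top0b.png

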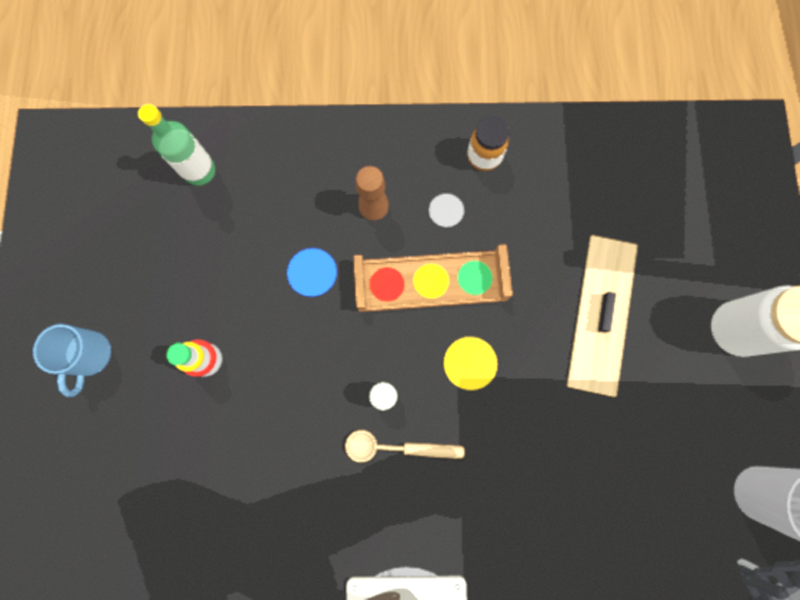

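View pics/scene0.png

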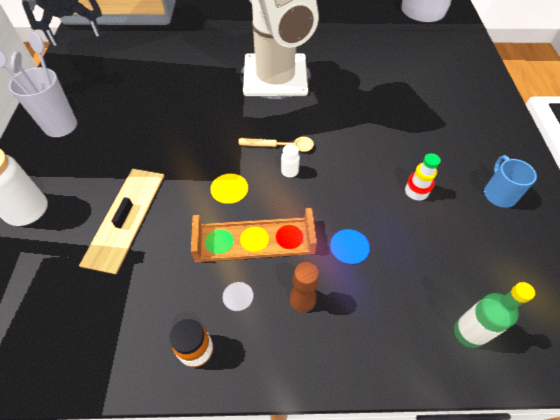

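Top view (800x600): the stack is at (180–205, 355), with mats in the caddy: red (387,284), yellow (431,281), green (475,278). Possible mix-ups for the yellow mat are the big yellow disc on the counter (470,363), the blue disc (312,272) and the grey disc (446,210). I choose the smaller yellow one in the caddy (431,281). Next is a close crop to check that and measure.

Run:
```python
from h import *
t=cv2.imread('pics/top0.png'); s=cv2.imread('pics/scene0.png')
def c(a,x,y,w,h,k): return cv2.resize(a[y:y+h,x:x+w],(w*k,h*k),interpolation=cv2.INTER_CUBIC)
A=c(t,235,165,130,60,6); B=c(t,110,225,65,50,6); C=c(t,390,160,60,120,5)
im=np.zeros((600,800,3),np.uint8)
A=cv2.resize(t[165:225,235:365],(780,360),interpolation=cv2.INTER_CUBIC)
im[:360,:780]=A; 
im[360:600,:312]=cv2.resize(t[230:270,112:164],(312,240),interpolation=cv2.INTER_CUBIC)
im[360:600,320:560]=cv2.resize(t[160:280,390:450],(120,240),interpolation=cv2.INTER_CUBIC).repeat(2,1)[:, :240] if 0 else 0
im[360:600,330:330+240]=cv2.resize(t[160:280,385:505][:, :],(240,240))
cv2.imwrite('pics/crop1.png',im)
# colour centroids in top
hsv=cv2.cvtColor(t,cv2.COLOR_BGR2HSV)
x0,y0=235,165
for n,(lo,hi) in dict(red=(0,5),yel=(24,36),grn=(55,85)).items():
    m=((hsv[...,0]>=lo)&(hsv[...,0]<=hi)&(hsv[...,1]>180)&(hsv[...,2]>100)).astype(np.uint8)
    nn,l,st,ce=cv2.connectedComponentsWithStats(m)
    for i in range(1,nn):
        if st[i,4]>25:print(n,st[i],ce[i].round(1),px2w('top0',*ce[i],0.006).round(4))
```

```text
red [259 188  23  22 396] [270.3 198.5] [0.5881 0.03   0.006 ]
red [131 239  20  24  92] [143.5 251.3] [0.4557 0.3512 0.006 ]
yel [ 97  73  15  15 165] [104.2  80.1] [0.9286 0.488  0.006 ]
yel [290 185  24  24 430] [301.3 196.3] [ 0.5931 -0.0504  0.006 ]
yel [311 237  33  36 730] [325.7 253.8] [ 0.4443 -0.1087  0.006 ]
yel [124 239  18  21  94] [134.9 250.7] [0.4573 0.3733 0.006 ]
```

View pics/crop1.png

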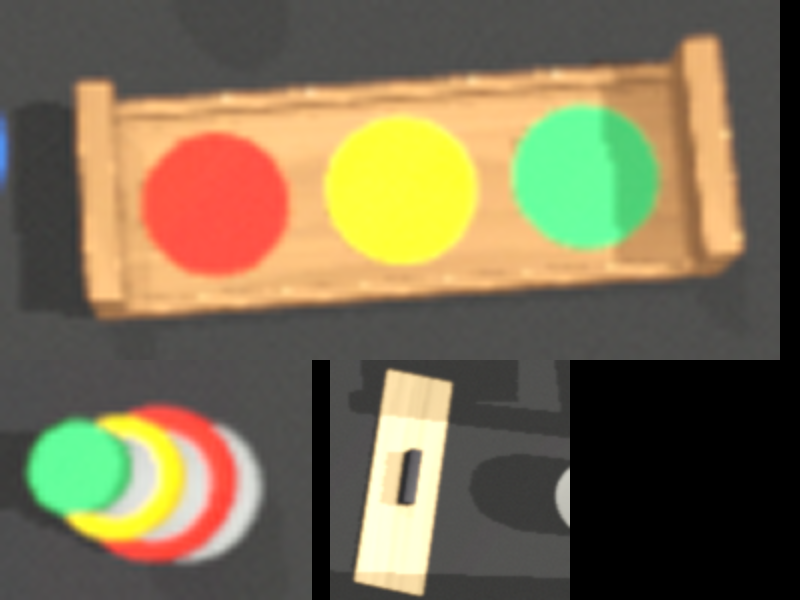

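Run:
```python
from h import *
p=lambda u,v,z:print(u,v,px2w('top0',u,v,z)[:2].round(4))
c=lambda x,y:(235+x/6-.4,165+y/6-.4)
print('mats r y g')
for x,y in((215,204),(401,190),(585,177)): p(*c(x,y),.006)
print('stack g y r')
for x,y,z in((79,466,.12),(122,477,.08),(160,483,.04)): p(112+x/6-.4,230+(y-360)/6-.4,z)
print('end wall tops')
for x,y in((77,82),(111,82),(89,303),(124,301),(683,38),(717,38),(711,258),(743,248)): p(*c(x,y),.05)
print('cover corners z.008')
for x,y in((591,236),(637,243),(617,395),(568,388)): p(x/1.4286,y/1.4286,.008)
print('handle top z.038'); p(610/1.4286,312/1.4286,.038)
print('salt, mill'); p(383/1.4286,396/1.4286,.08);p(371/1.4286,178/1.4286,.14)
print('scene: stack g, mats g y r, salt top, mill top, handle')
q=lambda u,v,z:print(px2w('scene0',u,v,z)[:2].round(4))
q(431.5,160.5,.12);q(219.5,241,.006);q(254.5,239,.006);q(290,237,.006);q(291,149,.08);q(306,270,.145);q(123,208,.038)
```

```text
mats r y g
270.43333333333334 198.6 [0.588  0.0296]
301.43333333333334 196.26666666666665 [ 0.5932 -0.0509]
332.1 194.1 [ 0.598  -0.1306]
stack g y r
124.76666666666667 247.26666666666665 [0.4565 0.3535]
131.93333333333334 249.1 [0.4555 0.3525]
138.26666666666665 250.1 [0.4561 0.3522]
end wall tops
247.43333333333334 178.26666666666665 [0.6314 0.0856]
253.1 178.26666666666665 [0.6313 0.0714]
249.43333333333334 215.1 [0.538  0.0802]
255.26666666666665 214.76666666666665 [0.5386 0.0658]
348.43333333333334 170.93333333333334 [ 0.6474 -0.1678]
354.1 170.93333333333334 [ 0.6472 -0.182 ]
353.1 207.6 [ 0.5538 -0.1751]
358.43333333333334 205.93333333333334 [ 0.5578 -0.1884]
cover corners z.008
413.69172616547667 165.19669606607866 [ 0.6728 -0.3473]
445.8910821783564 170.09659806803862 [ 0.6584 -0.4304]
431.89136217275654 276.4944701105978 [ 0.3855 -0.3699]
397.5920481590368 271.5945681086378 [ 0.3983 -0.2858]
handle top z.038
426.99146017079653 218.39563208735825 [ 0.5267 -0.3588]
salt, mill
268.0946381072378 277.19445611087775 [0.3876 0.0339]
259.6948061038779 124.59750804983899 [0.7364 0.0498]
scene: stack g, mats g y r, salt top, mill top, handle
[0.4615 0.35  ]
[ 0.5986 -0.1304]
[ 0.5944 -0.0511]
[0.5902 0.0301]
[0.3872 0.0364]
[0.7393 0.0511]
[ 0.5272 -0.3516]
```

Emit:
servo_tool([
  [[0,0,0],-0.138,0],
  [[0,0,0],-0.138,0],
  [[0,0,0],-0.138,0],
  [[0,0,0],-0.138,0],
  [[0,0,0],-0.138,0],
  [[0,0,0],-0.138,0],
  [[0,0,0],-0.138,0],
  [[0,0,0],-0.138,0],
  [[0,0,0],-0.137,0],
])

```text
t: 1.05
tcp_pos: [0.1909, -0.462, 0.4043]
tcp_rot: [-89.9, 0.0, 3.9]
wrist_force: [-0.7, -0.4, 0.3]
finger_gap: 0.0853
```

Emit:
servo_tool([
  [[16,0,40],0,0],
  [[16,0,40],0,0],
  [[16,0,40],0,0],
  [[16,0,40],0,0],
  [[16,0,40],0,0],
  [[16,0,40],0,0],
  [[16,0,40],0,0],
  [[16,0,40],0,0],
  [[16,0,40],0,0],
  [[16,0,40],0,0],
  [[16,0,40],0,0],
  [[16,0,40],0,0],
  [[16,0,40],0,0],
  [[16,0,40],0,0],
  [[16,0,40],0,0],
  [[16,0,40],0,0],
  [[16,0,40],0,0],
  [[16,0,40],0,0],
  [[16,0,40],0,0],
  [[0,0,0],0,0],
])

```text
t: 3.05
tcp_pos: [0.4482, 0.3195, 0.4028]
tcp_rot: [-90.0, 0.0, 3.8]
wrist_force: [-0.1, 0.1, -0.9]
finger_gap: 0.0854
```

Emit:
servo_tool([
  [[5,0,16],0,0],
  [[6,0,16],0,0],
  [[0,30,0],0,0],
  [[0,0,0],0,0],
  [[0,0,0],0,0],
])

```text
t: 3.55
tcp_pos: [0.4558, 0.3471, 0.3742]
tcp_rot: [-90.1, 0.1, 3.5]
wrist_force: [0.5, -0.5, -0.4]
finger_gap: 0.0854
```

```bash
cat >> h.py <<'E'
def go(x,y,z,yaw=None):
    o=env.get_obs(); M=R.from_euler('xyz',o['tcp_rot'],degrees=True).as_matrix()
    d=np.array([x,y,z])-o['tcp_pos']
    print('t',round(o['t'],2),'tcp',o['tcp_pos'].round(4),o['tcp_rot'].round(2),'j',o['joint_positions'].round(0),'gap',round(o['finger_gap'],4),'F',o['wrist_force'].round(1),'shift mm',(M.T@d*1000).round(1), 'spin',None if yaw is None else round(np.radians(o['tcp_rot'][2]-yaw),3))
E
python3 - <<'E'
from h import *
snap('wrist','w1'); go(.457,.352,.265,3.57)
a=cv2.imread('pics/w1.png')
for z,d,c in((.12,.017,(0,255,0)),(.08,.023,(0,255,255)),(.04,.03,(0,0,255))):
    for th in np.arange(0,6.28,.4):
        q=w2px('w1',(.457+d*np.cos(th),.352+d*np.sin(th),z)); cv2.circle(a,tuple(int(v) for v in q),1,(255,0,255),-1)
cv2.imwrite('pics/w1b.png',a)
E
```

```text
t 3.6 tcp [0.4562 0.3473 0.3753] [-9.002e+01  2.000e-02  3.520e+00] j [ 37.  23.   9.  76.  -0. 124.] gap 0.0854 F [-0.4 -0.2 -0. ] shift mm [  1.1 110.3   4.7] spin -0.001
```

View pics/w1b.png

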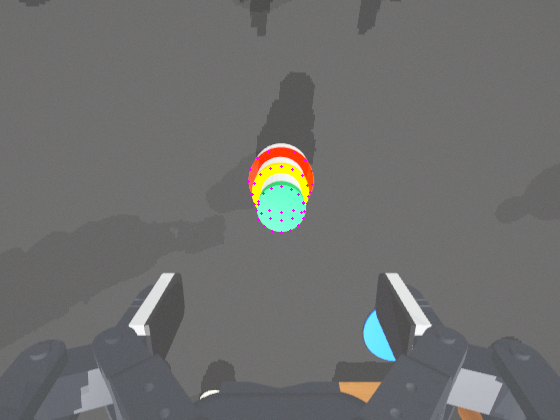

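The overlay predicted from my stack estimate (0.457, 0.352) sits on the lids; green is centred at about (281,207). Descending to grasp the green tin.

Emit:
servo_tool([
  [[1,20,5],0,0],
  [[0,30,0],0,0],
  [[0,30,0],0,0],
  [[0,20,0],0,0],
  [[0,13,0],0,0],
  [[0,0,0],0,0],
  [[0,0,0],0,80],
  [[0,0,0],0,110],
  [[0,0,0],0,255],
  [[0,0,0],0,255],
  [[0,0,0],0,255],
  [[0,0,0],0,255],
  [[0,0,0],0,255],
  [[0,0,0],0,255],
], squeeze=30)

```text
t: 5.0
tcp_pos: [0.4572, 0.3532, 0.263]
tcp_rot: [-89.9, -0.1, 3.6]
wrist_force: [-0.2, 0.4, 5.6]
finger_gap: 0.0333
```

Run:
```python
from h import *
go(.457,.352,.265,3.57)
```

```text
t 5.0 tcp [0.4572 0.3532 0.263 ] [-89.92  -0.11   3.56] j [ 38.  28.  -1.  61.   0. 124.] gap 0.0333 F [-0.2  0.4  5.6] shift mm [-0.3 -2.  -1.2] spin -0.0
```

Emit:
servo_tool([
  [[0,-5,0],0,255],
  [[0,-15,0],0,255],
  [[0,-30,0],0,255],
  [[0,-30,0],0,255],
  [[0,-20,0],0,255],
  [[5,0,-20],0,255],
  [[7.5,0,-34],0,255],
  [[7.5,0,-34],0,255],
  [[7.5,0,-34],0,255],
  [[7.5,0,-34],0,255],
  [[7.5,0,-34],0,255],
  [[7.5,0,-34],0,255],
  [[7.5,0,-34],0,255],
  [[7.5,0,-34],0,255],
  [[7.5,0,-34],0,255],
  [[7.5,0,-34],0,255],
  [[7.5,0,-34],0,255],
  [[7.5,0,-34],0,255],
  [[7.5,0,-34],0,255],
  [[5,0,-20],0,255],
])

```text
t: 7.0
tcp_pos: [0.5943, -0.124, 0.3613]
tcp_rot: [-90.0, 0.0, 3.4]
wrist_force: [0.1, 0.3, 0.1]
finger_gap: 0.0332
```

Emit:
servo_tool([
  [[0,0,0],0,255],
  [[0,0,0],0,255],
])

```text
t: 7.2
tcp_pos: [0.5939, -0.1217, 0.3611]
tcp_rot: [-90.0, 0.1, 3.5]
wrist_force: [-0.3, 0.2, 0.1]
finger_gap: 0.0332
```

Run:
```python
from h import *
go(.598,-.1305,.188,3.57); snap('wrist','w2'); snap('scene','s2')
im=np.hstack([cv2.resize(cv2.imread('pics/w2.png'),(400,300)),cv2.resize(cv2.imread('pics/s2.png')[100:310,150:430],(400,300))])
cv2.imwrite('pics/c2.png',im)
```

```text
t 7.2 tcp [ 0.5939 -0.1217  0.3611] [-8.995e+01  8.000e-02  3.500e+00] j [-12.  27.  13.  76.   0.  75.] gap 0.0332 F [-0.3  0.2  0.1] shift mm [  3.8 173.1  -9.2] spin -0.001
```

View pics/c2.png

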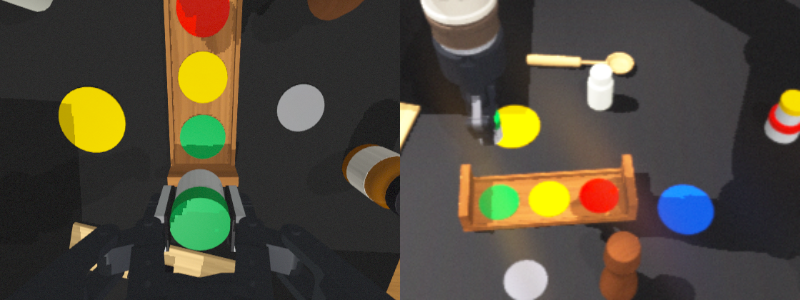

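Emit:
servo_tool([
  [[4,20,-9],0,255],
  [[0,30,0],0,255],
  [[0,30,0],0,255],
  [[0,30,0],0,255],
  [[0,30,0],0,255],
  [[0,15,0],0,255],
  [[0,8,0],0,255],
  [[0,4,0],0,255],
  [[0,2,0],0,255],
  [[0,2,0],0,255],
  [[0,0,0],0,255],
  [[0,0,0],0,255],
])

```text
t: 8.5
tcp_pos: [0.5989, -0.1303, 0.1915]
tcp_rot: [-90.0, -0.1, 3.5]
wrist_force: [0.3, -0.4, 0.2]
finger_gap: 0.0332
```

Run:
```python
from h import *
go(.598,-.1305,.188,3.57)
```

```text
t 8.5 tcp [ 0.5989 -0.1303  0.1915] [-9.002e+01 -7.000e-02  3.550e+00] j [-12.  36.   1.  55.   0.  74.] gap 0.0332 F [ 0.3 -0.4  0.2] shift mm [-0.9  3.5 -0.1] spin -0.0
```

Emit:
servo_tool([
  [[-1,1,0],0,255],
  [[0,1,0],0,255],
  [[0,1,0],0,255],
  [[0,0.5,0],0,255],
  [[0,0.5,0],0,255],
  [[0,0,0],0,255],
  [[0,0,0],0,255],
])

```text
t: 9.2
tcp_pos: [0.5975, -0.1304, 0.189]
tcp_rot: [-90.0, -0.1, 3.5]
wrist_force: [-4.5, 1.9, 11.7]
finger_gap: 0.0335
```

Contact felt (11.7 N up), so I release and rise.

Emit:
servo_tool([
  [[0,-0.5,0],0,150],
  [[0,0,0],0,120],
  [[0,0,0],0,90],
  [[0,0,0],0,90],
  [[0,0,0],0,90],
  [[0,-10,0],0,90],
  [[0,-25,0],0,90],
  [[0,-30,0],0,90],
  [[0,-40,0],0,40],
  [[0,-40,0],0,0],
  [[0,-25,0],0,0],
  [[0,0,0],0,0],
])

```text
t: 10.4
tcp_pos: [0.5988, -0.1305, 0.3634]
tcp_rot: [-90.2, -0.6, 3.6]
wrist_force: [-0.2, 0.8, -1.0]
finger_gap: 0.085
```

Run:
```python
from h import *
go(.457,.352,.36,3.57); snap('wrist','w3'); snap('top','t3')
a=cv2.imread('pics/t3.png');x,y=225,150
im=np.hstack([cv2.resize(cv2.imread('pics/w3.png'),(400,300)),cv2.resize(a[230:270,112:164],(390,300),interpolation=cv2.INTER_CUBIC)])
cv2.imwrite('pics/c3.png',im)
```

```text
t 10.4 tcp [ 0.5988 -0.1305  0.3634] [-90.16  -0.58   3.55] j [-12.  28.  14.  76.   0.  74.] gap 0.085 F [-0.2  0.8 -1. ] shift mm [-111.6    0.9  490.4] spin -0.0
```

View pics/c3.png

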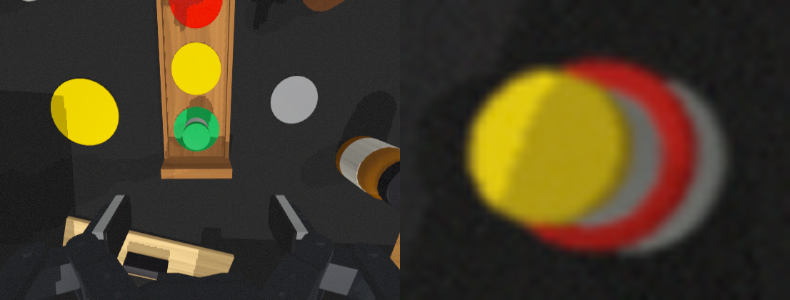

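Green stands on its mat (wrist view, lid at about (196,136) in the left half). The yellow and red tins are undisturbed. On to yellow.

Emit:
servo_tool([
  [[-4,0,17],0,0],
  [[-8,0,35],0,0],
  [[-8,0,35],0,0],
  [[-8,0,35],0,0],
  [[-8,0,35],0,0],
  [[-8,0,35],0,0],
  [[-8,0,35],0,0],
  [[-8,0,35],0,0],
  [[-8,0,35],0,0],
  [[-8,0,35],0,0],
  [[-8,0,35],0,0],
  [[-8,0,35],0,0],
  [[-8,0,35],0,0],
  [[-8,0,35],0,0],
  [[-4,0,17],0,0],
  [[0,0,0],0,0],
  [[0,0,0],0,0],
])

```text
t: 12.2
tcp_pos: [0.455, 0.3506, 0.3561]
tcp_rot: [-90.1, 0.1, 3.6]
wrist_force: [-0.7, -0.3, -1.0]
finger_gap: 0.0853
```

Run:
```python
from h import *
print('green tin',px2w('w3',274.4,190.4,.046))
go(.4565,.3525,.222,3.57); snap('wrist','w4')
a=cv2.imread('pics/w4.png');h=cv2.cvtColor(a,cv2.COLOR_BGR2HSV)
m=((h[...,0]>=22)&(h[...,0]<=36)&(h[...,1]>150)&(h[...,2]>70)).astype(np.uint8)
n,l,st,ce=cv2.connectedComponentsWithStats(m)
for i in range(1,n):
    if st[i,4]>200: print(st[i],px2w('w4',st[i,0]+st[i,2]/2-.5,st[i,1]+st[i,3]/2-.5,.08))
```

```text
green tin [ 0.5986065  -0.12929777  0.046     ]
t 12.2 tcp [0.455  0.3506 0.3561] [-90.11   0.1    3.59] j [ 38.  24.   7.  73.  -0. 124.] gap 0.0853 F [-0.7 -0.3 -1. ] shift mm [  1.9 134.1   2. ] spin 0.0
[ 251  172   60   61 2893] [0.45618953 0.354601   0.08      ]
```

Emit:
servo_tool([
  [[1,25,3],0,0],
  [[0,30,0],0,0],
  [[0,30,0],0,0],
  [[0,25,0],0,0],
  [[0,15,0],0,0],
  [[0,8,0],0,0],
  [[0,0,0],0,0],
  [[0,0,0],0,0],
  [[0,0,0],0,60],
  [[0,0,0],0,80],
  [[0,0,0],0,100],
  [[0,0,0],0,255],
  [[0,0,0],0,255],
  [[0,0,0],0,255],
  [[0,0,0],0,255],
  [[0,0,0],0,255],
], squeeze=35)

```text
t: 13.85
tcp_pos: [0.4566, 0.3542, 0.225]
tcp_rot: [-89.9, -0.1, 3.6]
wrist_force: [-1.0, 0.0, 6.7]
finger_gap: 0.0448
```

Run:
```python
from h import *
go(.5935,-.0508,.362,3.57)
```

```text
t 13.85 tcp [0.4566 0.3542 0.225 ] [-8.994e+01 -7.000e-02  3.560e+00] j [ 38.  30.  -4.  56.   0. 124.] gap 0.0448 F [-1.   0.   6.7] shift mm [ 111.7 -137.3 -412.6] spin -0.0
```

Emit:
servo_tool([
  [[0,-5,0],0,255],
  [[0,-15,0],0,255],
  [[0,-30,0],0,255],
  [[0,-35,0],0,255],
  [[0,-35,0],0,255],
  [[4,-17,-15],0,255],
  [[9,0,-33],0,255],
  [[9,0,-33],0,255],
  [[9,0,-33],0,255],
  [[9,0,-33],0,255],
  [[9,0,-33],0,255],
  [[9,0,-33],0,255],
  [[9,0,-33],0,255],
  [[9,0,-33],0,255],
  [[9,0,-33],0,255],
  [[9,0,-33],0,255],
  [[9,0,-33],0,255],
  [[9,0,-33],0,255],
  [[0,0,0],0,255],
  [[0,0,0],0,255],
])

```text
t: 15.85
tcp_pos: [0.5934, -0.0501, 0.3604]
tcp_rot: [-90.0, 0.1, 3.4]
wrist_force: [0.6, 0.4, -1.5]
finger_gap: 0.0446
```

Run:
```python
from h import *
go(.5935,-.0498,.191,3.57)
```

```text
t 15.85 tcp [ 0.5934 -0.0501  0.3604] [-89.96   0.11   3.45] j [-5. 26. 11. 75.  0. 82.] gap 0.0446 F [ 0.6  0.4 -1.5] shift mm [  0.4 169.4   0.2] spin -0.002
```

Emit:
servo_tool([
  [[0,20,0],0,255],
  [[0,30,0],0,255],
  [[0,30,0],0,255],
  [[0,30,0],0,255],
  [[0,25,0],0,255],
  [[0,15,0],0,255],
  [[0,8,0],0,255],
  [[0,4,0],0,255],
  [[0,3,0],0,255],
  [[0,0,0],0,255],
  [[0,0,0],0,255],
  [[0,0,0],0,255],
])

```text
t: 17.05
tcp_pos: [0.594, -0.0494, 0.1971]
tcp_rot: [-90.0, -0.1, 3.5]
wrist_force: [-0.5, -0.2, -0.6]
finger_gap: 0.0451
```

Run:
```python
from h import *
go(.5935,-.0498,.191,3.57)
```

```text
t 17.05 tcp [ 0.594  -0.0494  0.1971] [-9.001e+01 -9.000e-02  3.540e+00] j [-5. 34. -2. 54.  0. 82.] gap 0.0451 F [-0.5 -0.2 -0.6] shift mm [-0.5  6.1 -0.3] spin -0.0
```

Emit:
servo_tool([
  [[0,2,0],0,255],
  [[0,1.5,0],0,255],
  [[0,1,0],0,255],
  [[0,1,0],0,255],
  [[0,0.5,0],0,255],
  [[0,0,0],0,255],
  [[0,0,0],0,255],
])

```text
t: 17.75
tcp_pos: [0.5935, -0.0494, 0.191]
tcp_rot: [-90.0, -0.0, 3.5]
wrist_force: [-2.2, -1.2, 5.7]
finger_gap: 0.0448
```

Emit:
servo_tool([
  [[0,0,0],0,115],
  [[0,0,0],0,90],
  [[0,0,0],0,60],
  [[0,0,0],0,60],
  [[0,0,0],0,60],
  [[0,-10,0],0,60],
  [[0,-25,0],0,60],
  [[0,-30,0],0,60],
  [[0,-40,0],0,40],
  [[0,-40,0],0,0],
  [[-4,-25,15],0,0],
  [[-9,0,33],0,0],
  [[-9,0,33],0,0],
  [[-9,0,33],0,0],
  [[-9,0,33],0,0],
  [[-9,0,33],0,0],
  [[-9,0,33],0,0],
  [[0,0,0],0,0],
  [[0,0,0],0,0],
  [[0,0,0],0,0],
])

```text
t: 19.75
tcp_pos: [0.5227, 0.1591, 0.3606]
tcp_rot: [-90.0, -0.0, 3.5]
wrist_force: [0.7, 0.1, -0.0]
finger_gap: 0.0856
```

Run:
```python
from h import *
go(.4565,.3525,.36,3.57); snap('top','t5')
a=cv2.imread('pics/t5.png')
im=np.vstack([cv2.resize(a[165:225,235:365],(650,300),interpolation=cv2.INTER_CUBIC),np.pad(cv2.resize(a[230:270,112:164],(390,300),interpolation=cv2.INTER_CUBIC),((0,0),(0,260),(0,0)))])
cv2.imwrite('pics/c5.png',im)
```

```text
t 19.75 tcp [0.5227 0.1591 0.3606] [-9.001e+01 -4.000e-02  3.510e+00] j [ 17.  20.   3.  72.  -0. 103.] gap 0.0856 F [ 0.7  0.1 -0. ] shift mm [-54.3   0.6 197.1] spin -0.001
```

View pics/c5.png

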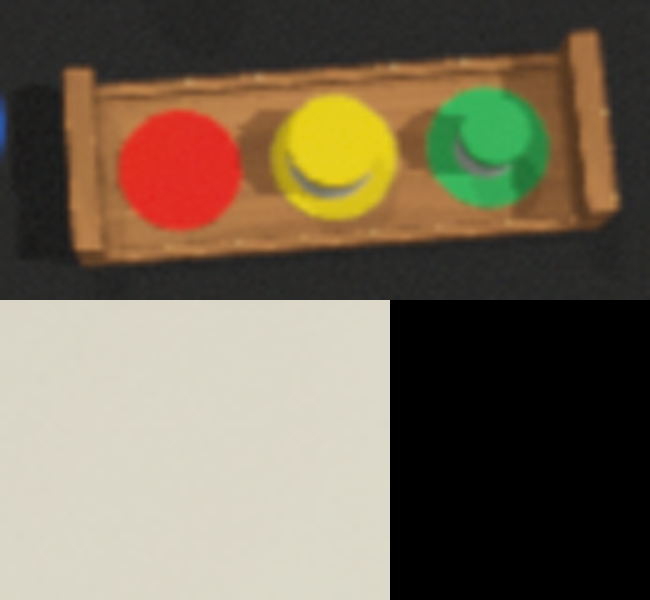

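Yellow stands centred on its mat at (333,140) and green at (494,132). The arm hides the red tin in this view, so I'll look from the wrist.

Emit:
servo_tool([
  [[-6,0,20],0,0],
  [[-9,0,33],0,0],
  [[-9,0,33],0,0],
  [[-9,0,33],0,0],
  [[-9,0,33],0,0],
  [[-8,0,30],0,0],
  [[-4,0,15],0,0],
  [[0,0,0],0,0],
  [[0,0,0],0,0],
])

```text
t: 20.7
tcp_pos: [0.457, 0.3519, 0.36]
tcp_rot: [-90.1, 0.0, 3.5]
wrist_force: [-0.5, 0.4, 0.7]
finger_gap: 0.0852
```

Run:
```python
from h import *
go(.4565,.3525,.183,3.57); snap('wrist','w6')
a=cv2.imread('pics/w6.png');h=cv2.cvtColor(a,cv2.COLOR_BGR2HSV)
m=(((h[...,0]<=6)|(h[...,0]>174))&(h[...,1]>150)&(h[...,2]>60)).astype(np.uint8)
n,l,st,ce=cv2.connectedComponentsWithStats(m)
for i in range(1,n):
    if st[i,4]>200: print(st[i],px2w('w6',st[i,0]+st[i,2]/2-.5,st[i,1]+st[i,3]/2-.5,.04))
```

```text
t 20.7 tcp [0.457  0.3519 0.36  ] [-9.006e+01  1.000e-02  3.490e+00] j [ 38.  24.   8.  74.  -0. 124.] gap 0.0852 F [-0.5  0.4  0.7] shift mm [ -0.4 177.    0.8] spin -0.001
[ 245  177   64   44 1312] [0.4558096  0.34535572 0.04      ]
```

Run:
```python
from h import *
a=cv2.imread('pics/w6.png')
for th in np.arange(0,6.28,.3):
    q=w2px('w6',(.4565+.03*np.cos(th),.3525+.03*np.sin(th),.04)); a[int(round(q[1])),int(round(q[0]))]=(255,0,255)
cv2.imwrite('pics/c6.png',cv2.resize(a[130:280,180:380],(800,600),interpolation=cv2.INTER_NEAREST))
```

```text
(no output)
```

View pics/c6.png

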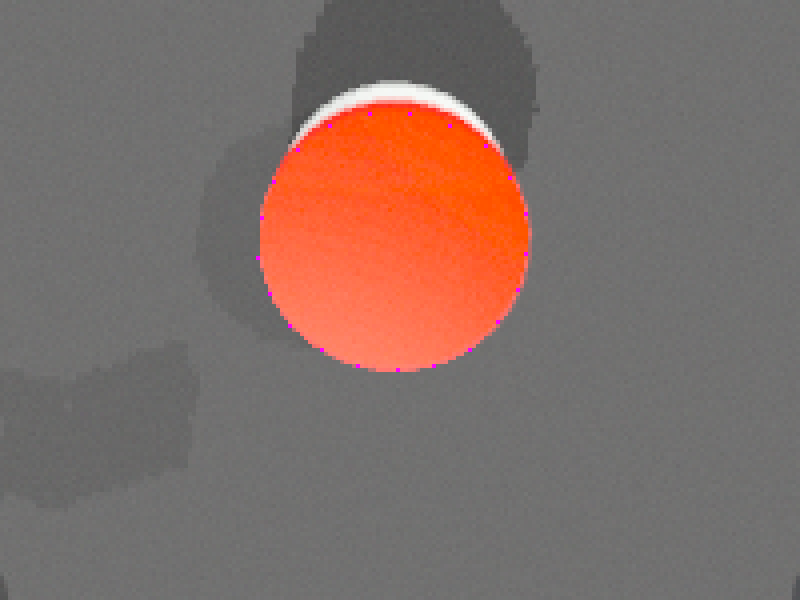

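The red lid is where predicted, centred at crop (395,235), within about 1 mm. The glare had spoiled the colour mask. Descending.

Emit:
servo_tool([
  [[0,25,1.5],0,0],
  [[0,35,0],0,0],
  [[0,35,0],0,0],
  [[0,35,0],0,0],
  [[0,25,0],0,0],
  [[0,12,0],0,0],
  [[0,8,0],0,0],
  [[0,0,0],0,0],
  [[0,0,0],0,0],
  [[0,0,0],0,40],
  [[0,0,0],0,60],
  [[0,0,0],0,255],
  [[0,0,0],0,255],
  [[0,0,0],0,255],
  [[0,0,0],0,255],
], squeeze=45)

```text
t: 22.25
tcp_pos: [0.4566, 0.3548, 0.1866]
tcp_rot: [-89.9, -0.1, 3.6]
wrist_force: [-0.9, -0.9, 5.8]
finger_gap: 0.0586
```

Run:
```python
from h import *
go(.589,.0300,.362,3.57)
```

```text
t 22.25 tcp [0.4566 0.3548 0.1866] [-89.92  -0.1    3.56] j [ 38.  33.  -6.  51.   0. 124.] gap 0.0586 F [-0.9 -0.9  5.8] shift mm [ 112.2 -175.7 -332.2] spin -0.0
```

Emit:
servo_tool([
  [[0,-5,0],0,255],
  [[0,-15,0],0,255],
  [[0,-30,0],0,255],
  [[0,-35,0],0,255],
  [[0,-40,0],0,255],
  [[0,-35,0],0,255],
  [[4,-15,-15],0,255],
  [[10,0,-30],0,255],
  [[10,0,-30],0,255],
  [[10,0,-30],0,255],
  [[10,0,-30],0,255],
  [[10,0,-30],0,255],
  [[10,0,-30],0,255],
  [[10,0,-30],0,255],
  [[10,0,-30],0,255],
  [[10,0,-30],0,255],
  [[10,0,-30],0,255],
  [[8,0,-16],0,255],
  [[0,0,0],0,255],
  [[0,0,0],0,255],
])

```text
t: 24.25
tcp_pos: [0.5885, 0.0312, 0.3598]
tcp_rot: [-90.0, 0.1, 3.5]
wrist_force: [0.4, 0.2, -1.7]
finger_gap: 0.0586
```

Run:
```python
from h import *
go(.589,.0310,.193,3.57)
```

```text
t 24.25 tcp [0.5885 0.0312 0.3598] [-8.995e+01  7.000e-02  3.540e+00] j [ 3. 25. 10. 75.  0. 89.] gap 0.0586 F [ 0.4  0.2 -1.7] shift mm [  0.7 166.8  -0.4] spin -0.001
```

Emit:
servo_tool([
  [[0.5,20,0],0,255],
  [[0,30,0],0,255],
  [[0,30,0],0,255],
  [[0,30,0],0,255],
  [[0,25,0],0,255],
  [[0,14,0],0,255],
  [[0,8,0],0,255],
  [[0,4,0],0,255],
  [[0,0,0],0,255],
  [[0,0,0],0,255],
  [[0,0,0],0,255],
])

```text
t: 25.35
tcp_pos: [0.5897, 0.0311, 0.2003]
tcp_rot: [-90.0, -0.1, 3.6]
wrist_force: [0.5, -0.2, -2.4]
finger_gap: 0.0586
```

Run:
```python
from h import *
go(.589,.0310,.192,3.57)
```

```text
t 25.35 tcp [0.5897 0.0311 0.2003] [-90.    -0.12   3.56] j [ 3. 33. -3. 54.  0. 89.] gap 0.0586 F [ 0.5 -0.2 -2.4] shift mm [-0.7  8.3 -0.1] spin -0.0
```

Emit:
servo_tool([
  [[0,2,0],0,255],
  [[0,2,0],0,255],
  [[0,1.5,0],0,255],
  [[0,1,0],0,255],
  [[0,1,0],0,255],
  [[0,0,0],0,255],
  [[0,0,0],0,255],
])

```text
t: 26.05
tcp_pos: [0.5889, 0.0309, 0.1926]
tcp_rot: [-90.0, -0.0, 3.5]
wrist_force: [-3.1, 0.2, 6.0]
finger_gap: 0.0584
```

Emit:
servo_tool([
  [[0,0,0],0,60],
  [[0,0,0],0,30],
  [[0,0,0],0,10],
  [[0,0,0],0,10],
  [[0,0,0],0,10],
  [[0,-10,0],0,10],
  [[0,-25,0],0,10],
  [[0,-35,0],0,10],
  [[0,-40,0],0,0],
  [[0,-40,0],0,0],
  [[-4,-25,-25],0,0],
  [[-8,0,-36],0,0],
  [[-8,0,-36],0,0],
  [[-8,0,-36],0,0],
  [[-8,0,-36],0,0],
  [[-8,0,-36],0,0],
  [[-8,0,-36],0,0],
  [[-8,0,-36],0,0],
  [[-8,0,-36],0,0],
  [[-8,0,-36],0,0],
])

```text
t: 28.05
tcp_pos: [0.5344, -0.3234, 0.3677]
tcp_rot: [-90.0, -0.0, 3.5]
wrist_force: [1.3, 0.1, 1.8]
finger_gap: 0.0858
```

Emit:
servo_tool([
  [[-8,0,-36],0,0],
  [[0,0,0],-0.13,0],
  [[0,0,0],-0.145,0],
  [[0,0,0],-0.145,0],
  [[0,0,0],-0.145,0],
  [[0,0,0],-0.145,0],
  [[0,0,0],-0.145,0],
  [[0,0,0],-0.145,0],
  [[0,0,0],-0.145,0],
  [[0,0,0],-0.145,0],
  [[0,0,0],0,0],
  [[0,0,0],0,0],
])

```text
t: 29.25
tcp_pos: [0.5291, -0.3584, 0.3672]
tcp_rot: [-90.0, 0.0, 77.3]
wrist_force: [-0.6, 0.3, 0.3]
finger_gap: 0.0854
```

Run:
```python
from h import *
go(.528,-.3575,.36,77.4); snap('wrist','w7'); snap('top','t7')
im=np.hstack([cv2.resize(cv2.imread('pics/w7.png')[:, :],(480,360)),cv2.resize(cv2.imread('pics/t7.png')[165:225,245:315],(320,360))[:, :]])
cv2.imwrite('pics/c7.png',im)
```

```text
t 29.25 tcp [ 0.5291 -0.3584  0.3672] [-9.003e+01  1.000e-02  7.729e+01] j [-34.  31.  20.  79.  -0. -21.] gap 0.0854 F [-0.6  0.3  0.3] shift mm [0.7 7.2 1.3] spin -0.002
```

View pics/c7.png

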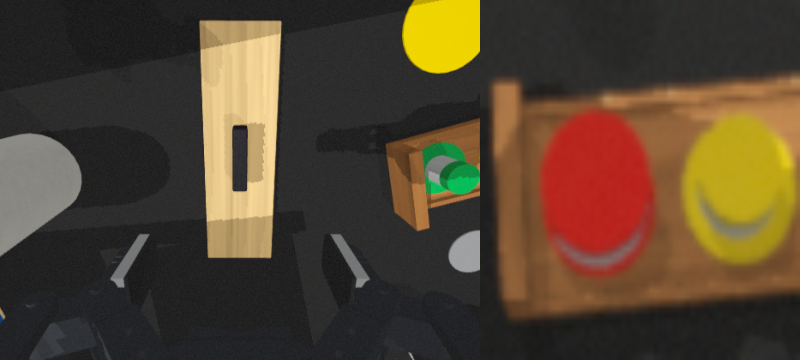

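Red stands on its mat (crop (598,185)). The board is aligned with the tool, with the handle at wrist (240,157).

Run:
```python
from h import *
s=560/480
P=[px2w('w7',x*s,y*s,.008) for x,y in((200,21),(281,21),(272,258),(207,258))]
print(np.round(P,4),np.mean(P,0)); d=(P[0]+P[1]-P[2]-P[3]);print(np.degrees(np.arctan2(d[1],d[0])))
h=[px2w('w7',240*s,y*s,z) for y,z in((126,.038),(190,.038))];print(h,np.mean(h,0))
c=np.mean(P,0); go(c[0],c[1],.187,77.4)
```

```text
[[ 0.3851 -0.3667  0.008 ]
 [ 0.4031 -0.2864  0.008 ]
 [ 0.6763 -0.3468  0.008 ]
 [ 0.6575 -0.4308  0.008 ]] [ 0.5305031  -0.35767749  0.008     ]
167.13627198161063
[array([ 0.49318823, -0.34927002,  0.038     ]), array([ 0.56192138, -0.36466419,  0.038     ])] [ 0.52755481 -0.35696711  0.038     ]
t 29.35 tcp [ 0.5291 -0.3584  0.367 ] [-9.002e+01  1.000e-02  7.735e+01] j [-34.  31.  20.  79.  -0. -21.] gap 0.0856 F [-0.1  0.6  0.2] shift mm [  1.1 180.   -1.1] spin -0.001
```

Emit:
servo_tool([
  [[0,25,0],0,0],
  [[0,35,0],0,40],
  [[0,35,0],0,80],
  [[0,35,0],0,80],
  [[0,25,0],0,80],
  [[0,14,0],0,80],
  [[0,8,0],0,80],
  [[0,2,0],0,80],
  [[0,0,0],0,80],
  [[0,0,0],0,140],
  [[0,0,0],0,180],
  [[0,0,0],0,255],
  [[0,0,0],0,255],
  [[0,0,0],0,255],
  [[0,0,0],0,255],
  [[0,0,0],0,255],
], squeeze=70)

```text
t: 30.95
tcp_pos: [0.5296, -0.3587, 0.1889]
tcp_rot: [-90.1, 0.0, 77.5]
wrist_force: [-1.2, -0.0, 5.3]
finger_gap: 0.0151
```

Run:
```python
from h import *
go(.529,-.358,.187,77.2)
```

```text
t 30.95 tcp [ 0.5296 -0.3587  0.1889] [-9.012e+01  4.000e-02  7.746e+01] j [-34.  38.   5.  57.   0. -22.] gap 0.0151 F [-1.2 -0.   5.3] shift mm [0.6 1.9 0.7] spin 0.005
```

Emit:
servo_tool([
  [[0,-5,0],0,255],
  [[0,-15,0],0,255],
  [[0,-25,0],0,255],
  [[0,-35,0],0,255],
  [[0,-35,0],0,255],
  [[0,-35,0],0,255],
  [[0,-30,0],0,255],
  [[0,-20,0],0,255],
  [[0,0,0],0.05,255],
  [[0,0,0],0.12,255],
  [[0,0,0],0.12,255],
  [[0,0,0],0.12,255],
  [[0,0,0],0.12,255],
  [[0,0,0],0.12,255],
  [[0,0,0],0.12,255],
  [[0,0,0],0.12,255],
  [[0,0,0],0.12,255],
  [[0,0,0],0.12,255],
  [[0,0,0],0.12,255],
  [[0,0,0],0.04,255],
])

```text
t: 32.95
tcp_pos: [0.5289, -0.3583, 0.3868]
tcp_rot: [-89.9, 0.1, 3.4]
wrist_force: [0.7, -0.3, -1.0]
finger_gap: 0.0147
```

Run:
```python
from h import *
go(.5935,-.051,.38,3.57)
```

```text
t 32.95 tcp [ 0.5289 -0.3583  0.3868] [-89.92   0.1    3.38] j [-34.  31.  22.  82.  -0.  53.] gap 0.0147 F [ 0.7 -0.3 -1. ] shift mm [ 82.6   7.  303. ] spin -0.003
```

Emit:
servo_tool([
  [[3,0,10],0,255],
  [[6,0,20],0,255],
  [[7,0,26],0,255],
  [[7,0,26],0,255],
  [[7,0,26],0,255],
  [[7,0,26],0,255],
  [[7,0,26],0,255],
  [[7,0,26],0,255],
  [[7,0,26],0,255],
  [[7,0,26],0,255],
  [[7,0,26],0,255],
  [[6,0,22],0,255],
  [[4,0,15],0,255],
  [[0,20,0],0,255],
  [[0,20,0],0,255],
  [[0,20,0],0,255],
  [[0,0,0],0,255],
  [[0,0,0],0,255],
])

```text
t: 34.75
tcp_pos: [0.5922, -0.0529, 0.3276]
tcp_rot: [-90.0, 0.1, 3.6]
wrist_force: [-0.5, -0.1, -1.7]
finger_gap: 0.0144
```

Run:
```python
from h import *
go(.5935,-.051,.25,3.57); snap('wrist','w8'); snap('scene','s8')
im=np.hstack([cv2.resize(cv2.imread('pics/w8.png'),(400,300)),cv2.resize(cv2.imread('pics/s8.png')[110:320,150:430],(400,300))])
cv2.imwrite('pics/c8.png',im)
```

```text
t 34.75 tcp [ 0.5922 -0.0529  0.3276] [-8.999e+01  8.000e-02  3.570e+00] j [-5. 27.  8. 71. -0. 81.] gap 0.0144 F [-0.5 -0.1 -1.7] shift mm [ 1.6 77.6  1.8] spin -0.0
```

View pics/c8.png

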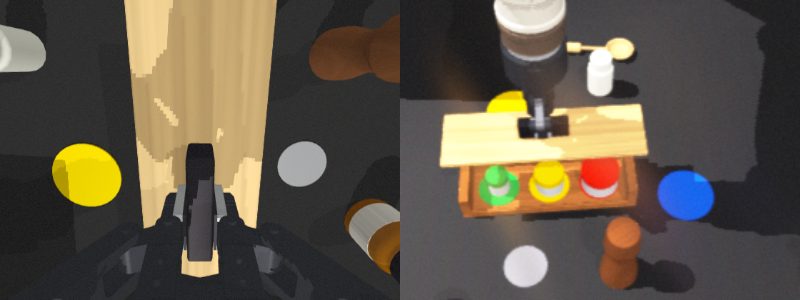

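Run:
```python
from h import *
for y in(143,262): print('handle',px2w('w8',200.5*1.4,y*1.4,.1767)[:2])
P=[px2w('s8',150+(x-400)*.7,110+y*.7,.1467) for x,y in((447,115),(643,107),(648,153),(443,165))]
print(np.round(P,4),np.mean(P,0)); d=P[1]+P[2]-P[0]-P[3]; print(np.degrees(np.arctan2(-d[0],d[1])))
for a,b in((128,272),(144,258)): 
    y=5 if a==128 else 225
    p,q=px2w('w8',a*1.4,y*1.4,.1467),px2w('w8',b*1.4,y*1.4,.1467); print('edge mid',(p+q)/2, np.linalg.norm(p-q))
```

```text
handle [ 0.59088282 -0.00803354]
handle [ 0.595916   -0.08610639]
[[ 0.5603 -0.1895  0.1467]
 [ 0.5488  0.0897  0.1467]
 [ 0.6278  0.091   0.1467]
 [ 0.6437 -0.1847  0.1467]] [ 0.59515183 -0.04837167  0.1467    ]
2.8207153646041228
edge mid [0.58611124 0.06194647 0.1467    ] 0.0792026880467789
edge mid [ 0.59594366 -0.08059694  0.1467    ] 0.08423304240890558
```

Emit:
servo_tool([
  [[0.5,10,-1],0,255],
  [[0,20,0],0,255],
  [[0,20,0],0,255],
  [[0,15,0],0,255],
  [[0,8,0],0,255],
  [[0,5,0],0,255],
  [[0,3,0],0,255],
  [[0,0,0],0,255],
  [[0,0,0],0,255],
  [[0,0,0],0,255],
])

```text
t: 35.85
tcp_pos: [0.5932, -0.0539, 0.2475]
tcp_rot: [-90.0, -0.1, 3.6]
wrist_force: [0.0, 0.3, -2.0]
finger_gap: 0.0145
```

Run:
```python
from h import *
go(.5935,-.0535,.239,3.57)
```

```text
t 35.85 tcp [ 0.5932 -0.0539  0.2475] [-9.001e+01 -8.000e-02  3.550e+00] j [-5. 31.  1. 60. -0. 81.] gap 0.0145 F [ 0.   0.3 -2. ] shift mm [0.3 8.5 0.4] spin -0.0
```

Emit:
servo_tool([
  [[0,2,0],0,255],
  [[0,2,0],0,255],
  [[0,1.5,0],0,255],
  [[0,1,0],0,255],
  [[0,1,0],0,255],
  [[0,0,0],0,255],
  [[0,0,0],0,255],
])

```text
t: 36.55
tcp_pos: [0.5929, -0.0539, 0.2392]
tcp_rot: [-90.0, 0.0, 3.6]
wrist_force: [-0.3, -0.2, -1.1]
finger_gap: 0.015
```

Emit:
servo_tool([
  [[0,0.5,0],0,255],
  [[0,0.5,0],0,255],
  [[0,0.5,0],0,255],
  [[0,0,0],0,255],
  [[0,0,0],0,255],
])

```text
t: 37.05
tcp_pos: [0.5929, -0.0539, 0.2389]
tcp_rot: [-90.0, -0.1, 3.6]
wrist_force: [-2.7, 0.4, 6.1]
finger_gap: 0.0144
```

Contact at the expected height. Now release and rise.

Emit:
servo_tool([
  [[0,0,0],0,200],
  [[0,0,0],0,180],
  [[0,0,0],0,150],
  [[0,0,0],0,120],
  [[0,0,0],0,120],
  [[0,0,0],0,120],
  [[0,-10,0],0,120],
  [[0,-25,0],0,120],
  [[0,-35,0],0,120],
  [[0,-40,0],0,120],
  [[-20,-20,0],0,120],
  [[-40,0,0],0,120],
  [[-40,0,0],0,120],
  [[-40,0,0],0,120],
  [[-30,0,0],0,120],
  [[-20,0,0],0,120],
  [[0,0,0],0,120],
  [[0,0,0],0,120],
])

```text
t: 38.85
tcp_pos: [0.4036, -0.0658, 0.3688]
tcp_rot: [-90.0, -0.2, 3.5]
wrist_force: [-0.5, 0.3, -0.8]
finger_gap: 0.045
```

Run:
```python
from h import *
go(.5935,-.051,.25,3.57); snap('top','t9'); snap('scene','s9')
a=cv2.imread('pics/t9.png');b=cv2.imread('pics/s9.png')
im=np.vstack([cv2.resize(a[155:230,230:370],(560,300),interpolation=cv2.INTER_CUBIC),cv2.resize(b[190:265,180:320],(560,300),interpolation=cv2.INTER_CUBIC)])
cv2.imwrite('pics/c9.png',im)
```

```text
t 38.85 tcp [ 0.4036 -0.0658  0.3688] [-90.03  -0.16   3.54] j [ -9.   5. -16.  69.   0.  77.] gap 0.045 F [-0.5  0.3 -0.8] shift mm [190.1 119.3   3.1] spin -0.001
```

View pics/c9.png

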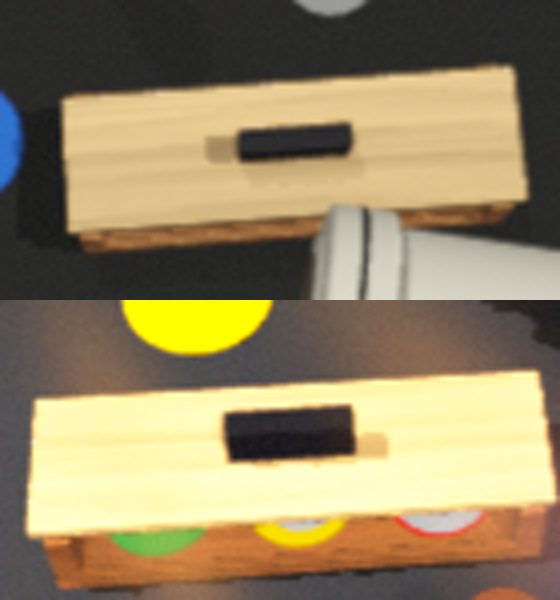

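Run:
```python
from h import *
P=[px2w('t9',230+x/4-.4,155+y/4-.4,.058) for x,y in((62,98),(513,67),(527,200),(67,231))]
Q=[px2w('s9',180+x/4-.4,190+(y-300)/4-.4,.058) for x,y in((540,370),(34,400),(27,535),(556,502))]
for c in(P,Q):
    m=np.mean(c,0); d=c[0]+c[3]-c[1]-c[2]; th=3.57*np.pi/180; e=m[:2]-[.5935,-.051]
    print(np.round(c,4)[:,:2].tolist(),m.round(4),'yaw',np.degrees(np.arctan2(-d[0],d[1])).round(2),'tray xy mm',1000*(e@[np.cos(th),np.sin(th)]),1000*(e@[-np.sin(th),np.cos(th)]))
t=px2w('top0',383/1.4286,396/1.4286,.08)
```

```text
[[0.6273, 0.0907], [0.6438, -0.1898], [0.5595, -0.1941], [0.5435, 0.087]] [ 0.5935 -0.0515  0.058 ] yaw 3.32 tray xy mm -0.0059312602146474125 -0.5261224025114887
[[0.5433, 0.0856], [0.5603, -0.1958], [0.6449, -0.1898], [0.6287, 0.0887]] [ 0.5943 -0.0528  0.058 ] yaw 3.38 tray xy mm 0.6920755297142346 -1.8879375928676145
```

The cover is centred within 2 mm and aligned within 0.3°. The tins show on their mats beneath it, and the arm is clear. Handing in.

```bash
python3 -c "
from h import *
print(env.sign_off())"
```

```text
the job is handed in; nothing more can be done
None
```

The three tins are in the caddy on the mats of their own colours, green first, then yellow, then red. The cover is on top. I handed the job in at about 39 s of the 106 s allowed; the sign-off reports no verdict.

- **Tins:** After release, the pictures showed each tin upright on its mat. I measured only the green one, at about 1 mm off centre. I judged yellow and red centred by eye. None of them tipped.
- **Cover:** Measured from two cameras, it lies within 2 mm of the caddy's centre and 0.3° of square. It made contact at the expected height, which fits it resting on both ends.
- **Robot:** The gripper was open and well above everything at the end.
- **Salt shaker and pepper mill:** The arm passed well clear of both, and they looked unmoved in the later pictures. I did not re-measure their positions at the end.
- **Disagreements:** One automatic reading of the red tin was about 8 mm off because of glare. An overlay showed my original estimate was right, so I used that. With the cover in the gripper, the pictures put it about 4–6 mm off the gripper's centre along its length. I corrected part of that before lowering it.

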